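# Stand the fallen angle bracket up against the stop rail

### The arm

A 7-joint arm with a two-finger parallel gripper is mounted at the origin on the work surface. World frame = base frame: x ahead of the robot, y to its left, z up, the work surface at z = 0. Lengths are in m, angles in degrees, forces in N, time in s.
With the tool pointing down it reaches from about 0.425 to 0.875 m from the base axis. Payload 4.7 kg.
Tool frame: the origin (TCP) lies midway between the tips of the shut fingers; the grasp point (between the pads) lies 19 mm behind it; z points along the fingers, y is the direction in which the jaws open and shut (so a half turn about z gives the same grasp; the last joint's range is limited). The gripper opens to 87 mm and grips with 3 to 60 N. Pads are 19 mm wide; open, the fingers measure 117 mm over their backs; the gripper's body (75 mm by 190 mm) begins 51 mm behind the grasp point.
Start: joints at [-64.739, 18.392, -4.016, 83.108, 1.295, 78.541, -3.26], TCP at [0.269, 0.592, 0.186] pointing down, gripper open.
Joint ranges: [-163.93, 163.93], [-17.29, 119.83], [-79.2, 71.16], [3.27, 140.29], [-89.18, 269.18], [5.43, 117.66], [-154.24, 154.24]. Speed limits (degrees/s): [147.25, 147.25, 180, 180, 180, 180, 180].

### API

Orientations are given as [roll, pitch, yaw] about the fixed x, y, z axes, in that order (R = Rz(yaw) Ry(pitch) Rx(roll)).
In Python, from cell import env gives the robot as it stands. The module is installed in compiled form; this text tells all that it offers.
- The arm moves only by the tool servo_tool, never from a script. Its argument "plan" is a list of rows, each a list of 3 entries, a list of its own where there are three numbers: the opening, from 0 (shut) to 1 (fully open), then the shift along the tool's x, y, z in cm, then the turn, a rotation vector about the tool's x, y, z in degrees. A call has 1 to 20 rows; each row shifts and turns the pose as measured when the row begins, along the tool's axes as they then stand; what a row does not reach is not made up. A row lasts 1/12 s, in which the tool goes at most 41.7 mm and 7.16 degrees, less where a joint would pass 70% of its speed; a pose out of reach is approached as far as the arm can. A call is refused whole if a number of a shift passes 4.17 or a number of a turn 7.16, either way. A call with a gripper value outside its range is refused whole. The fingers move at their own pace and stop on an object; "force" is the grip in N (left out, the last holds). Time passes only in rows, so rows that do not move let the fingers close. It gives the time, the measured TCP pose, the force and the opening at its end, in the units of the state.
- env.get_obs(): the state, without advancing time (a new reading comes with each control period).
- env.read_camera(name): name is "side" or "top" or "wrist"; returns a dict with "image" (480x640x3 uint8, blue, green, red), "fx", "fy", "cx", "cy" (pixels), "k1" (the pictures are not rectified: a ray, as slopes to the right and down, at radius r is drawn at 1 + k1 r^2 times it, then the intrinsics apply), "rvec" (rotation vector, rad) and "tvec" (3), from world to camera coordinates, as OpenCV has them; the wrist camera has in their place "T_tool_cam" (4x4, takes a point from camera to tool coordinates, whose origin is the TCP and whose axes are the flange's). Camera axes: x right, y down, z forward; pixel columns grow to the right and rows downward; lengths in m; the calibration is good to about 2 mm. A picture is of the moment at which its call begins: read the wrist's pose just before it. There is no depth.
- env.sign_off(): hands the job in, once; it reports no verdict.
The state is a dict: "time_s": time; "qpos": joint angles; "joint_velocities": joint speeds; "effort": joint torques, N m; "tool_pos": TCP position; "tool_rot": TCP orientation; "force": force on the tool from outside, world axes, zero at the start; "wrist_torque": the same for the moment, N m; "grip_width": finger opening in m.
Only numpy, scipy, OpenCV 4.12 (cv2) and the standard library are available. Lean on these libraries where they do the work, as an engineer would, in place of code of your own. Each camera call takes 0.05 s, during which the arm holds its last target. There are 200 camera calls.

### The job

One of the three aluminium angle brackets on the layout board has been left lying with its drilled leg flat down. Without gripping or lifting it, push its upright leg over towards the stop rail so that the bracket tips up and stands like the other two, with the drilled leg upright; then push it along the board until the end of its foot is up against the rail, square to it, between the other two brackets. Leave everything else where it is and finish clear of it all.

Things in the scene. Friction and masses are not known exactly. Their poses are not given: they have to be found in the camera images.
- bracket: the fallen bracket: loose aluminium L, 60 mm wide (y +-30), 8 mm thick, 0.2 kg. Origin: middle of the outer heel edge where the legs meet. Drilled leg: from the origin 80 mm along its -x, z 0 to 8 mm; plain leg: 95 mm along its +z, x -8 to 0 mm. Start: drilled leg flat on the board, z up, x towards the rail within 15 degrees. Stood up: x straight down, z to the rail. Tilted past about 35 degrees it falls over by itself
- bracket_toe (a point): middle of the free outer edge of the bracket's plain 95 mm leg (the end of its foot once it stands), 95 mm from the origin along its z. Once it stands, the outer face of the drilled leg is towards the robot, in the plane of the heel edge
- board: fixed plywood layout board, 310 x 460 mm, 18 mm thick, flat on the bench; origin under its centre; x points away from the robot (turned up to 12 degrees), y along the rail. The steel stop rail runs along its whole far edge, 20 mm high above the board, 22 mm wide, near face at x = +125 mm
- rail_face (a point): middle of the foot of the rail's near face, on the board's top (18 mm above the bench); its axes are those of the board
- standing_left: a matching bracket already standing correctly on its 95 mm foot against the rail, drilled 80 mm leg upright, 60 mm wide; origin at the middle of its heel edge on the board, 95 mm in front of the rail. Not to be disturbed
- standing_right: a matching bracket already standing correctly on its 95 mm foot against the rail, drilled 80 mm leg upright, 60 mm wide; origin at the middle of its heel edge on the board, 95 mm in front of the rail. Not to be disturbed
- spacer: loose upright aluminium tube on the board, 48 mm across, 50 mm high; origin at its underside. It and the fallen bracket lie side by side about 140 mm apart, either way round. Leave it
- tin: small steel tin on the board's near corner, 54 mm across, 55 mm high; origin at its underside. Leave it
- oil: grey oil bottle on the bench beside the board, 60 mm across, 160 mm high; origin at its underside. Leave it
- mug: white mug on the bench beside the board, 80 mm across, 90 mm high, with a handle; origin at its underside. Leave it
- screwdriver: screwdriver lying on the bench beside the board; origin at its underside. Leave it
- folding_rule: folded wooden rule, 240 x 34 x 16 mm, lying on the bench beside the board; origin at the centre of its underside. Leave it
Mind the look-alikes: they are no part of the job. What is shaped like the bracket but orange or purple is not meant.

How it is judged (in metres and radians):
On the way:
1. the bracket has been tipped up and stands on its foot (angle between bracket's own x axis and vertical above 3 rad and height (world z) of bracket below 0.024 m), for 0.2 s.
At the end, for the whole second after the job is handed in: The bracket stands at rest on its 95 mm foot, flat on the board with the drilled leg upright (within 5 degrees), the end of the foot within 4 mm of the rail and square to it within 3.4 degrees, between the two other brackets; nothing else has moved by 15 mm (angle between bracket's own x axis and vertical above 3.05 rad and height (world z) of each of bracket, bracket_toe below 0.022 m and x of bracket_toe in the frame of rail_face above -0.004 m and angle between the z axis of bracket and the x axis of board, either way round below 0.06 rad and y of bracket_toe in the frame of rail_face between -0.14 and 0.14 m and linear speed of bracket below 0.01 m/s and distance of each of standing_left, standing_right, spacer, tin, oil, mug, screwdriver, folding_rule from where it was at the start of the episode below 0.015 m); the robot touches nothing.
It fails at once if the bracket was lifted off the board (height (world z) of bracket above 0.038 m or height (world z) of bracket_toe above 0.135 m).
It fails at once if something else on the board or beside it was disturbed (moved 15 mm or tipped) (distance of any of standing_left, standing_right, spacer, tin, oil, mug, screwdriver, folding_rule from where it was at the start of the episode above 0.015 m or angle between any of standing_left, standing_right, spacer, tin, oil, mug's own z axis and vertical above 0.3 rad).
It also fails if it takes over 58 s, if anything falls off the work surface, if the arm or the gripper's body presses on something with over 40 N, if the wrist force passes 120 N, or if a joint passes its speed limit or range.

## Working session

There is one attempt and no reset: what is moved stays moved. The work goes in short steps, Python scripts to look and compute and a tool call to move; the robot and the scene stay as the last step left them, time stands still between calls to the robot, and variables do not carry over. Pictures are saved under pics/ and viewed, about 8 in all and at most 12, crops included, and the job is handed in when it is done.

Besides the shell and the picture viewer there is one more tool, called as name(argument=value, ...) on one line, values as JSON. servo_tool: Moves the arm, as the interface text tells. Its arguments: {"type":"object","properties":{"plan":{"type":"array"},"force":{"type":"number"}},"required":["plan"]}

```bash
mkdir -p pics; cat > h.py <<'E'
import numpy as np, cv2
from cell import env
def cam(n):
    c=env.read_camera(n); return c
def K(c): return np.array([[c['fx'],0,c['cx']],[0,c['fy'],c['cy']],[0,0,1.]])
def D(c): return np.array([c['k1'],0,0,0,0.])
def proj(c,P): return cv2.projectPoints(np.array(P,float).reshape(-1,3),np.array(c['rvec'],float),np.array(c['tvec'],float),K(c),D(c))[0].reshape(-1,2)
def atz(c,uv,z):
    r=cv2.undistortPoints(np.array(uv,float).reshape(-1,1,2),K(c),D(c)).reshape(-1,2)
    R=cv2.Rodrigues(np.array(c['rvec'],float))[0]; o=-R.T@np.array(c['tvec'],float).ravel()
    d=np.c_[r,np.ones(len(r))]@R
    return o+d*((np.atleast_1d(z)-o[2])/d[:,2])[:,None]
E
python3 - <<'E'
from h import *
import pickle
for n in ('top','side'):
    c=cam(n); cv2.imwrite(f'pics/{n}0.png',c['image']); pickle.dump(c,open(n+'0.pkl','wb'))
    R=cv2.Rodrigues(np.array(c['rvec'],float))[0]; print(n,-R.T@np.array(c['tvec']).ravel(),c['fx'],c['k1'])
print(env.get_obs())
E
```

```text
top [ 3.79989925e-01 -8.15743609e-04  1.38448583e+00] 548.8546513046302 0.019480990322673985
side [ 0.11013041 -1.04182165  0.88724183] 472.4434453887534 -0.026135109081094652
{'time_s': 0.1, 'qpos': array([-64.73951512,  18.43463883,  -4.01510922,  83.16929779,
         1.29587633,  78.54033194,  -3.26209986]), 'joint_velocities': array([ 0.06801351, -0.11586334, -0.02871584, -0.0942221 ,  0.04467809,
        0.02749532,  0.00542806]), 'effort': array([-4.11829069e-04, -4.92571056e+01, -4.05952670e-01, -3.13400781e+01,
       -6.40306086e-02,  3.95368994e-02,  6.81190750e-05]), 'tool_pos': array([0.26888532, 0.59115596, 0.18516071]), 'tool_rot': array([-1.79901012e+02,  6.50092319e-03,  1.55546820e+02]), 'force': array([ 0.01098043, -0.17740484,  0.08672824]), 'wrist_torque': array([0.03875618, 0.02701713, 0.0057166 ]), 'grip_width': 0.08703905382972102}
```

View pics/top0.png

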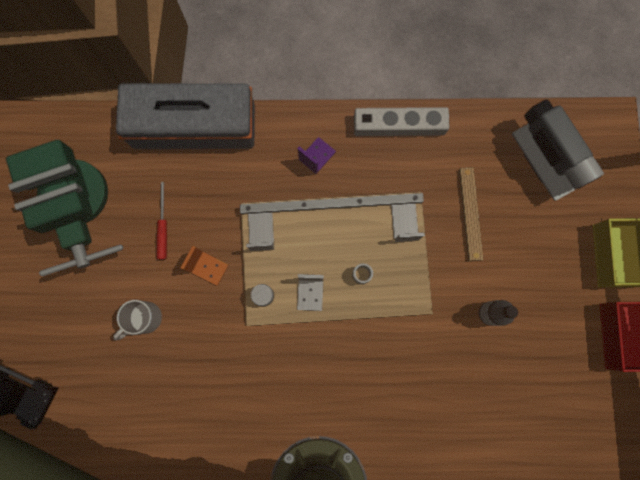

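View pics/side0.png

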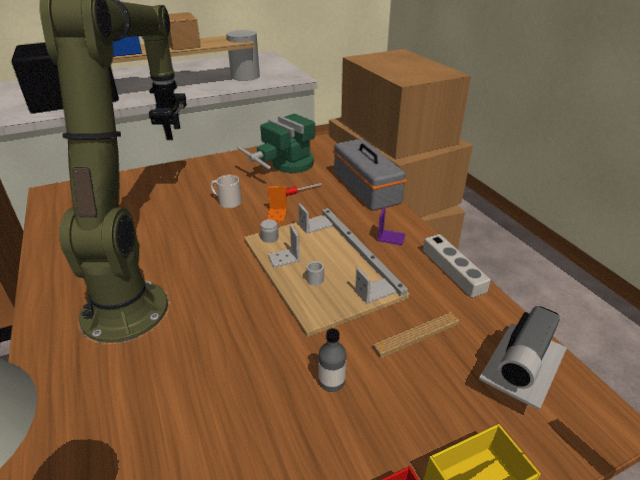

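The top view shows the fallen bracket around (311,290), with its upright leg at row 278. The spacer is at (363,274), the tin at (262,296), the standing brackets at (260,230) and (405,220), and the rail along row ~203. I'll crop it enlarged to get the corners.

```bash
python3 - <<'E'
import cv2
i=cv2.imread('pics/top0.png')[188:328,238:433]
i=cv2.resize(i,None,fx=4,fy=4,interpolation=cv2.INTER_CUBIC)
i=cv2.convertScaleAbs(i,alpha=1.5)
cv2.imwrite('pics/crop0.png',i)
E
```

```text
(no output)
```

View pics/crop0.png

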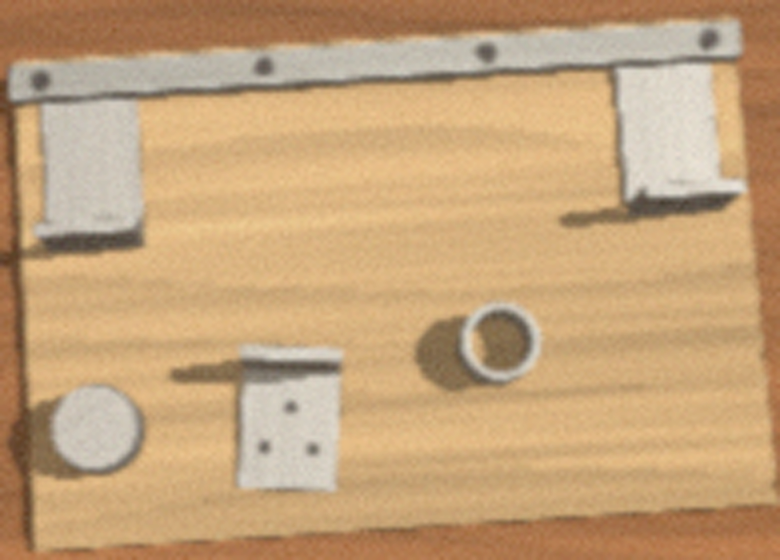

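```bash
cat > fit.py <<'E'
from h import *
import pickle
from scipy.optimize import least_squares
c=pickle.load(open('top0.pkl','rb'))
px=lambda p: (np.array(p,float)+.5)/4-.5+[238,188]
def fit(model,uv,x0):
    T=lambda q:np.c_[ (np.array(model)[:,:2]@np.array([[np.cos(q[2]),np.sin(q[2])],[-np.sin(q[2]),np.cos(q[2])]]))+q[:2], np.array(model)[:,2]]
    f=lambda q:(proj(c,T(q))-px(uv)).ravel()
    s=least_squares(f,x0); print(np.round(s.x[:2],4),np.degrees(s.x[2]).round(2),'res',np.abs(s.fun).max().round(2)); return s.x
print('board');b=fit([(-.155,.23,.018),(-.155,-.23,.018),(.125,.23,.038),(.125,-.23,.038),(.147,.23,.038),(.147,-.23,.038)],
 [(35,550),(778,502),(12,102),(742,58),(10,65),(740,19)],[.55,0,0])
R=np.array([[np.cos(b[2]),-np.sin(b[2])],[np.sin(b[2]),np.cos(b[2])]])
print('bracket');k=fit([(-.08,.03,.026),(-.08,-.03,.026),(0,.03,.113),(0,-.03,.113)],[(238,487),(335,490),(240,346),(341,348)],[.45,0,0])
print('in board',(R.T@(k[:2]-b[:2])).round(4))
for n,p in (('L',[(.03,.03,.098),(.03,-.03,.098)]),):pass
m=[(0,.03,.098),(0,-.03,.098),(.008,.03,.098),(.008,-.03,.098)]
for n,uv in(('L',[(36,236),(142,232),(38,226),(142,220)]),('R',[(627,198),(745,190),(625,190),(745,181)])):
    print(n);s=fit(m,uv,[.55,0,0]);print((R.T@(s[:2]-b[:2])).round(4))
for n,uv,z in(('spacer',(500,343),.068),('tin',(97,428),.073)):
    p=atz(c,px(uv),z)[0];print(n,p.round(4),(R.T@(p[:2]-b[:2])).round(4))
E
python3 fit.py
```

```text
board
[ 0.5479 -0.0484] 3.16 res 0.92
bracket
[0.4971 0.0136] -2.52 res 0.4
in board [-0.0473  0.0647]
L
[0.5653 0.1319] 2.24 res 0.74
[0.0273 0.1791]
R
[ 0.5858 -0.2218] 3.44 res 2.46
[ 0.0282 -0.1753]
spacer [ 0.5022 -0.1121  0.068 ] [-0.0491 -0.0611]
tin [0.4531 0.1292 0.073 ] [-0.0849  0.1826]
```

servo_tool(plan=[[0.3, [0, 0, 0], [0, 0, -5.5]], [0.3, [0, 0, 0], [0, 0, -5.5]], [0.3, [0, 0, 0], [0, 0, -5.5]], [0.3, [0, 0, 0], [0, 0, -5.5]], [0.3, [-1.6, -4, 0], [0, 0, 0]], [0.3, [-1.6, -4, 0], [0, 0, 0]], [0.3, [-1.6, -4, 0], [0, 0, 0]], [0.3, [-1.6, -4, 0], [0, 0, 0]], [0.3, [-1.6, -4, 0], [0, 0, 0]], [0.3, [-1.6, -4, 0], [0, 0, 0]], [0.3, [-1.6, -4, 0], [0, 0, 0]], [0.3, [-1.6, -4, 0], [0, 0, 0]], [0.3, [-1.6, -4, 0], [0, 0, 0]], [0.3, [-1.6, -4, 0], [0, 0, 0]], [0.3, [-1.6, -4, 0], [0, 0, 0]], [0.3, [0, 0, 0], [0, 0, 0]]])

```text
time_s: 1.43
tool_pos: [0.4253, 0.1541, 0.1755]
tool_rot: [-179.3, -0.7, 179.2]
force: [-1.0, -0.4, 1.2]
grip_width: 0.0257
```

```bash
cat > go.py <<'E'
import sys; from h import *
from scipy.spatial.transform import Rotation as Ro
# target x y z roll pitch yaw -> remaining shift (cm) and turn (deg) in tool axes
def need(t,r):
    o=env.get_obs(); A=Ro.from_euler('xyz',o['tool_rot'],degrees=True)
    print('shift',(A.inv().apply(np.array(t)-o['tool_pos'])*100).round(2),'turn',(A.inv()*Ro.from_euler('xyz',r,degrees=True)).as_rotvec(degrees=True).round(2),'pos',o['tool_pos'].round(4),o['tool_rot'].round(2),'t',o['time_s'],'F',o['force'].round(1))
if __name__=='__main__':
    a=list(map(float,sys.argv[1:])); need(a[:3],a[3:])
E
```

servo_tool(plan=[[0.3, [-1.1, -3.5, 0], [0, 0, 1.7]], [0.3, [-1.1, -3.5, 0], [0, 0, 0]], [0.3, [-1.1, -3.5, 0], [0, 0, 0]], [0.3, [-1.1, -3.5, 0], [0, 0, 0]], [0.3, [0, 0, 0], [0, 0, 0]], [0.3, [0, 0, 0], [0, 0, 0]]])

```text
time_s: 1.93
tool_pos: [0.4627, 0.0085, 0.1752]
tool_rot: [-179.3, -0.8, 177.1]
force: [-0.4, 0.5, -0.2]
grip_width: 0.026
```

```bash
python3 go.py .471 .0147 .098 180 0 177.5
python3 -c "
from h import *
c=cam('wrist'); cv2.imwrite('pics/w1.png',c['image']); print(np.round(c['T_tool_cam'],3))"
```

```text
shift [-0.9   0.75  7.7 ] turn [-0.67 -0.79 -0.43] pos [0.4627 0.0085 0.1752] [-179.33   -0.79  177.07] t 1.9333 F [-0.4  0.5 -0.2]
[[ 0.    -0.959 -0.283  0.077]
 [ 1.     0.001 -0.001 -0.   ]
 [ 0.001 -0.283  0.959 -0.198]
 [ 0.     0.     0.     1.   ]]
```

View pics/w1.png

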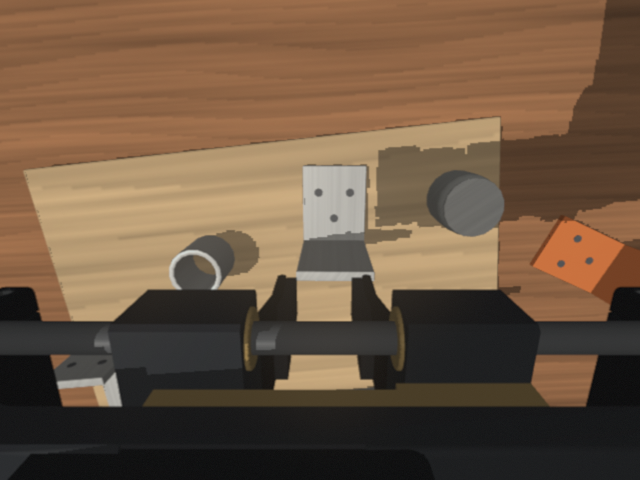

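The wrist view shows the bracket ahead of the fingers, with its leg's top edge running from (297,276) to (373,278). The spacer is at (195,272) and the tin at (470,203). I'll check this against the fit.

```bash
cat >> h.py <<'E'
def wpose(c,o):
    from scipy.spatial.transform import Rotation as Ro
    T=np.eye(4);T[:3,:3]=Ro.from_euler('xyz',o['tool_rot'],degrees=True).as_matrix();T[:3,3]=o['tool_pos']
    W=np.linalg.inv(T@np.array(c['T_tool_cam'])); c['rvec']=cv2.Rodrigues(W[:3,:3])[0]; c['tvec']=W[:3,3]; return c
E
python3 - <<'E'
from h import *
o=env.get_obs(); c=wpose(cam('wrist'),o)
a=np.radians(-2.52);R=np.array([[np.cos(a),-np.sin(a)],[np.sin(a),np.cos(a)]])
for p in [(0,.03,.113),(0,-.03,.113),(-.008,.03,.113),(-.008,-.03,.113),(-.08,.03,.026),(-.08,-.03,.026)]:
    P=np.r_[R@p[:2]+[.4971,.0136],p[2]]; print(p,proj(c,P).round(1))
# measured
print(atz(c,[(297,273),(373,272),(302,166),(367,166)],[.113,.113,.026,.026]).round(4))
E
```

```text
(0, 0.03, 0.113) [[374.8 281. ]]
(0, -0.03, 0.113) [[296.4 281. ]]
(-0.008, 0.03, 0.113) [[375.1 271.2]]
(-0.008, -0.03, 0.113) [[296.1 271.3]]
(-0.08, 0.03, 0.026) [[366.2 165.3]]
(-0.08, -0.03, 0.026) [[302.1 165.7]]
[[ 0.4892 -0.0154  0.113 ]
 [ 0.491   0.0423  0.113 ]
 [ 0.4161 -0.0129  0.026 ]
 [ 0.4191  0.0478  0.026 ]]
```

servo_tool(plan=[[0.3, [-0.2, 0.4, 2.6], [-0.7, -0.8, 0]], [0.3, [-0.2, 0.35, 2.6], [0, 0, 0]], [0.3, [0, 0, 2.4], [0, 0, 0]], [0.3, [0, 0, 0], [0, 0, 0]], [0.3, [0, 0, 0], [0, 0, 0]]])

```text
time_s: 2.45
tool_pos: [0.4672, 0.0247, 0.098]
tool_rot: [179.8, 0.2, 177.8]
force: [0.7, 0.6, 0.7]
grip_width: 0.0262
```

```bash
python3 go.py .471 .0147 .098 180 0 177.5
```

```text
shift [-0.42 -0.99  0.  ] turn [0.17 0.21 0.35] pos [0.4672 0.0247 0.098 ] [179.83   0.21 177.85] t 2.45 F [0.7 0.6 0.7]
```

servo_tool(plan=[[0.3, [0, -0.5, 0], [0, 0, 0]], [0.3, [0, -0.5, 0], [0, 0, 0]], [0.3, [0, 0, 0], [0, 0, 0]], [0.3, [-0.5, 0, 0], [0, 0, 0]], [0.3, [-0.5, 0, 0], [0, 0, 0]], [0.3, [-0.4, 0, 0], [0, 0, 0]], [0.3, [-0.4, 0, 0], [0, 0, 0]], [0.3, [0, 0, 0], [0, 0, 0]]])

```text
time_s: 3.12
tool_pos: [0.4909, 0.0156, 0.1046]
tool_rot: [179.7, 0.8, 178.1]
force: [0.8, -0.2, 0.4]
grip_width: 0.026
```

```bash
python3 go.py .54 .0147 .085 180 0 177.5
```

```text
shift [-4.89  0.07  2.03] turn [0.34 0.75 0.55] pos [0.4909 0.0156 0.1046] [179.66   0.75 178.05] t 3.1167 F [ 0.8 -0.2  0.4]
```

```bash
python3 -c "
from h import *
a=cam('wrist')['image'][100:400,200:450]; b=cam('side')['image'][215:300,240:365]
cv2.imwrite('pics/m2.png',np.hstack([a,cv2.resize(b,(441,300),interpolation=cv2.INTER_CUBIC)]))"
```

```text
(no output)
```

View pics/m2.png

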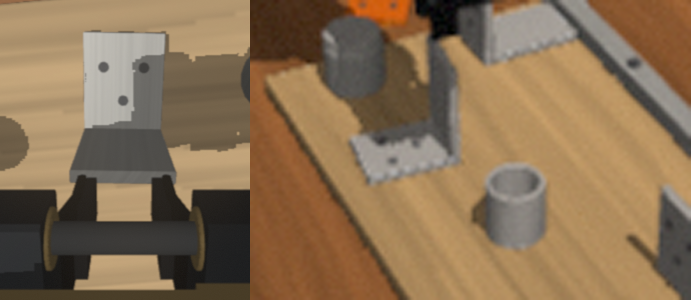

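Wrist crop: the drilled leg's near edge is at (283,133)–(366,132) and the leg's top edge at (270,280)–(376,280) in full-frame pixels. The fingers look to be at the leg. I'll fit heel position and tilt.

```bash
cat > tilt.py <<'E'
from h import *
from scipy.optimize import least_squares
def model(q,pts):
    x,y,yaw,th=q; p=np.array(pts)  # th: tip forward about heel edge
    X=p[:,0]*np.cos(th)+p[:,2]*np.sin(th); Z=-p[:,0]*np.sin(th)+p[:,2]*np.cos(th)+.018
    return np.c_[x+X*np.cos(yaw)-p[:,1]*np.sin(yaw), y+X*np.sin(yaw)+p[:,1]*np.cos(yaw), Z]
def fit(c,pts,uv,q0):
    s=least_squares(lambda q:(proj(c,model(q,pts))-uv).ravel(),q0)
    q=s.x.copy();q[2:]=np.degrees(q[2:]);print('heel x,y,yaw,tilt',q.round(4),'res',np.abs(s.fun).max().round(1));return s.x
E
python3 - <<'E'
from tilt import *
o=env.get_obs(); c=wpose(cam('wrist'),o)
fit(c,[(-.08,.03,.008),(-.08,-.03,.008),(-.008,.03,.095),(-.008,-.03,.095),(-.008,.03,.008),(-.008,-.03,.008)],np.array([(366,132.5),(283,131),(374,272),(272,272),(363,228.5),(284,228.5)]),[.497,.0136,-.04,.1])
E
```

```text
heel x,y,yaw,tilt [ 0.496   0.0146 -2.5994  0.5251] res 3.6
```

```bash
python3 - <<'E'
from h import *
c=cam('wrist'); M=np.linalg.inv(np.array(c['T_tool_cam'])); c['rvec']=cv2.Rodrigues(M[:3,:3])[0]; c['tvec']=M[:3,3]
for p in [(0,0,0),(.0095,.013,0),(-.0095,.013,0),(.0095,.028,0),(.0095,.013,-.019),(-.0095,.028,-.019)]: print(p,proj(c,p).round(0))
print(env.get_obs()['tool_pos'],env.get_obs()['qpos'].round(1))
E
```

```text
(0, 0, 0) [[325. 268.]]
(0.0095, 0.013, 0) [[348. 252.]]
(-0.0095, 0.013, 0) [[347. 283.]]
(0.0095, 0.028, 0) [[374. 252.]]
(0.0095, 0.013, -0.019) [[350. 264.]]
(-0.0095, 0.028, -0.019) [[377. 297.]]
[0.48939163 0.01563908 0.10412341] [-28.    1.2  23.7 112.8  -0.8  65.4  84.1]
```

```bash
python3 -c "
from h import *
a=cam('wrist')['image'][215:300,255:395]; w=cv2.imread('pics/w1.png')[215:300,255:395];b=cam('side')['image'][205:285,240:380]
f=lambda i,s:cv2.convertScaleAbs(cv2.resize(i,s,interpolation=cv2.INTER_CUBIC),alpha=1.7)
cv2.imwrite('pics/m3.png',np.vstack([np.hstack([f(a,(400,243)),f(w,(400,243))]),f(b,(800,457))[:340]]))"
```

```text
(no output)
```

View pics/m3.png

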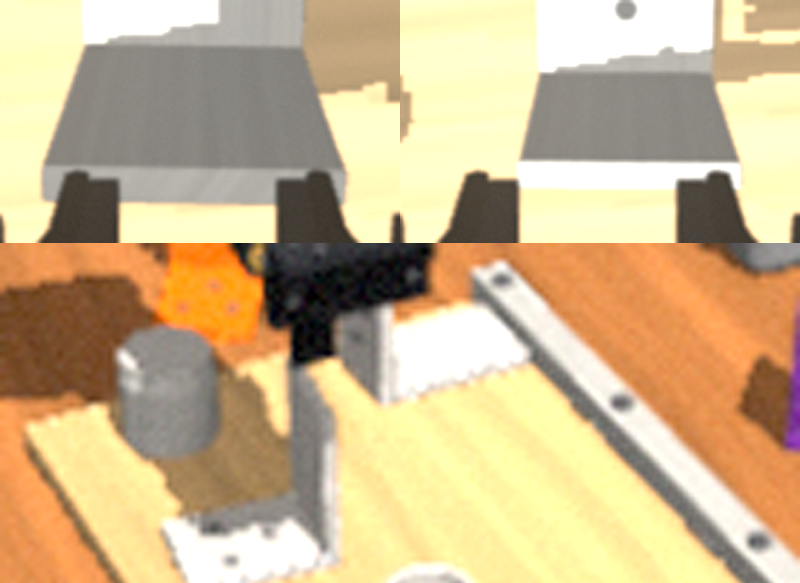

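The fingertips sit above the leg's top edge: partly open, the tips retract about 12 mm behind the TCP. So nothing has been pushed yet. I'll back off and go lower.

servo_tool(plan=[[0.3, [1.0, 0, -0.3], [0, 0, 0]], [0.3, [1.0, 0, 0], [0, 0, 0]], [0.3, [0.9, 0, 0], [0, 0, 0]], [0.3, [0, 0, 0], [0, 0.5, 0]], [0.3, [0, 0, 0], [0, 0, 0]]])

```text
time_s: 3.83
tool_pos: [0.4575, 0.0169, 0.1063]
tool_rot: [179.6, 0.1, 178.1]
force: [-0.4, -0.7, 0.5]
grip_width: 0.0263
```

```bash
python3 go.py .463 .0147 .084 180 0 177.5
```

```text
shift [-0.55 -0.22  2.23] turn [0.37 0.08 0.61] pos [0.4575 0.0169 0.1063] [1.7964e+02 9.0000e-02 1.7811e+02] t 3.8333 F [-0.4 -0.7  0.5]
```

servo_tool(plan=[[0.3, [0, -0.1, 0.8], [0, 0, 0]], [0.3, [0, 0, 0.8], [0, 0, 0]], [0.3, [0, 0, 0.6], [0, 0, 0.5]], [0.3, [0, 0, 0], [0, 0, 0]], [0.3, [0, 0, 0], [0, 0, 0]]])

```text
time_s: 4.25
tool_pos: [0.4579, 0.0158, 0.0814]
tool_rot: [179.7, 0.1, 177.5]
force: [-0.2, -0.1, 0.7]
grip_width: 0.0264
```

```bash
python3 go.py .463 .0147 .084 180 0 177.5;  python3 -c "
from h import *
a=cam('wrist')['image'][200:300,255:395];b=cam('side')['image'][205:285,240:380]
f=lambda i,s:cv2.convertScaleAbs(cv2.resize(i,s,interpolation=cv2.INTER_CUBIC),alpha=1.7)
cv2.imwrite('pics/m4.png',np.hstack([f(a,(400,286)),f(b,(400,286))]))"
```

```text
shift [-0.51 -0.09 -0.26] turn [0.34 0.08 0.04] pos [0.4579 0.0158 0.0814] [1.7966e+02 8.0000e-02 1.7754e+02] t 4.25 F [-0.2 -0.1  0.7]
```

View pics/m4.png

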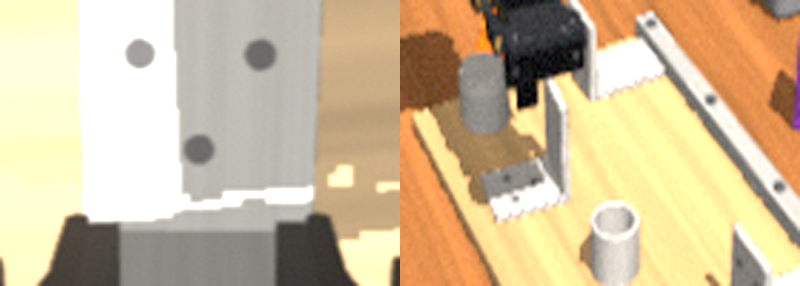

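The fingers now overlap the leg on the robot side, with the tips about 17 mm below its top. Pushing now.

servo_tool(plan=[[0.3, [-0.6, 0, 0.1], [0, 0, 0]], [0.3, [-0.6, 0, 0.1], [0, 0, 0]], [0.3, [-0.5, 0, 0.1], [0, 0, 0]], [0.3, [-0.4, 0, 0.1], [0, 0, 0]], [0.3, [-0.4, 0, 0.1], [0, 0, 0]], [0.3, [-0.4, 0, 0.1], [0, 0, 0]], [0.3, [-0.4, 0, 0.1], [0, 0, 0]], [0.3, [0, 0, 0], [0, 0, 0]]])

```text
time_s: 5.02
tool_pos: [0.4989, 0.0143, 0.0774]
tool_rot: [179.6, 0.5, 177.6]
force: [0.9, -0.0, 0.6]
grip_width: 0.0258
```

```bash
python3 go.py .54 .0147 .065 180 0 177.5;  python3 -c "
from h import *
a=cam('wrist')['image'][100:300,185:465];b=cam('side')['image'][205:285,240:380]
f=lambda i,s:cv2.convertScaleAbs(cv2.resize(i,s,interpolation=cv2.INTER_CUBIC),alpha=1.7)
cv2.imwrite('pics/m5.png',np.hstack([f(a,(400,286)),f(b,(400,286))]))"
```

```text
shift [-4.09  0.21  1.28] turn [0.38 0.51 0.07] pos [0.4989 0.0143 0.0774] [179.62   0.51 177.57] t 5.0167 F [ 0.9 -0.   0.6]
```

View pics/m5.png

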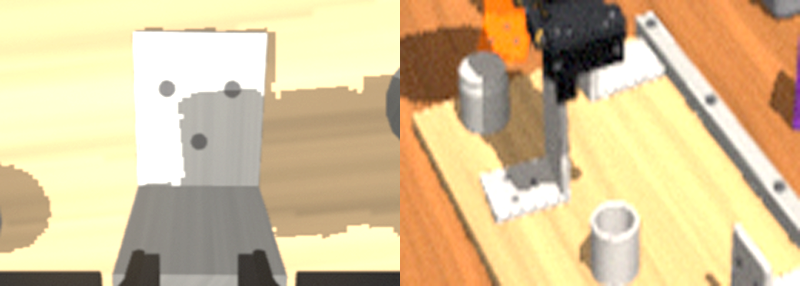

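```bash
python3 - <<'E'
from tilt import *
o=env.get_obs(); c=wpose(cam('wrist'),o)
P=[(-.08,.03,.008),(-.08,-.03,.008),(-.008,.03,.095),(-.008,-.03,.095),(-.008,.03,.008),(-.008,-.03,.008)]
fit(c,P,np.array([(372.6,122.4),(278.1,121.7),(385.9,291.1),(264.1,291.1),(365.6,230.2),(281.6,229.5)]),[.497,.0136,-.04,.1])
E
```

```text
heel x,y,yaw,tilt [ 0.4968  0.0142 -2.9381  4.1796] res 1.4
```

servo_tool(plan=[[0.3, [-0.4, 0, 0.1], [0, 0.3, 0]], [0.3, [-0.4, 0, 0.1], [0, 0.3, 0]], [0.3, [-0.4, 0, 0.1], [0, 0, 0]], [0.3, [-0.4, 0, 0.1], [0, 0, 0]], [0.3, [-0.4, 0, 0.1], [0, 0, 0]], [0.3, [-0.4, 0, 0.1], [0, 0, 0]], [0.3, [-0.4, 0, 0.1], [0, 0, 0]], [0.3, [-0.4, 0, 0.1], [0, 0, 0]], [0.3, [-0.4, 0, 0.1], [0, 0, 0]], [0.3, [0, 0, 0], [0, 0, 0]], [0.3, [0, 0, 0], [0, 0, 0]]])

```text
time_s: 6.08
tool_pos: [0.5392, 0.0124, 0.0706]
tool_rot: [179.6, 0.1, 177.6]
force: [1.2, -1.0, 2.3]
grip_width: 0.026
```

```bash
python3 go.py .543 .0147 .065 180 0 177.5;  python3 -c "
from h import *
a=cam('wrist')['image'][100:300,185:465];b=cam('side')['image'][205:285,240:380]
f=lambda i,s:cv2.convertScaleAbs(cv2.resize(i,s,interpolation=cv2.INTER_CUBIC),alpha=1.7)
cv2.imwrite('pics/m6.png',np.hstack([f(a,(400,286)),f(b,(400,286))]))"
```

```text
shift [-0.37  0.24  0.56] turn [0.45 0.13 0.11] pos [0.5392 0.0124 0.0706] [1.7955e+02 1.3000e-01 1.7760e+02] t 6.0833 F [ 1.2 -1.   2.3]
```

View pics/m6.png

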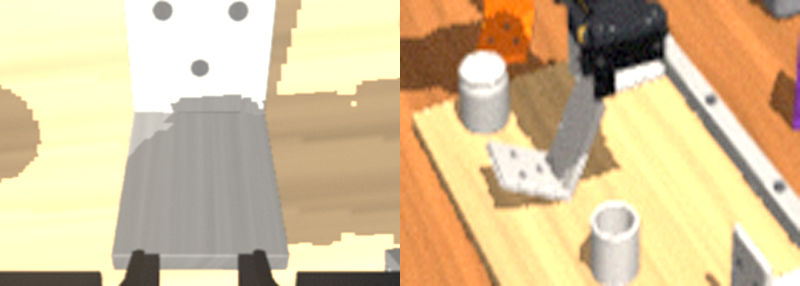

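```bash
python3 - <<'E'
from tilt import *
o=env.get_obs(); c=wpose(cam('wrist'),o)
P=[(-.008,.03,.095),(-.008,-.03,.095),(-.008,.03,.008),(-.008,-.03,.008)]
q=fit(c,P,np.array([(386.6,279.9),(264.1,279.9),(372.6,178.4),(278.1,178.4)]),[.497,.0136,-.04,.5])
print(model(q,[(-.008,0,.095),(0,0,.095)]).round(4))
E
```

```text
heel x,y,yaw,tilt [ 4.96600e-01  1.47000e-02 -2.81000e+00  2.60713e+01] res 2.0
[[0.5311 0.013  0.1068]
 [0.5383 0.0127 0.1033]]
```

```bash
python3 - <<'E'
from tilt import *
c=cam('side')
for n,x,y,z0 in(('m4',.4579,.0158,.0814),('m6',.5392,.0124,.0706)):
  for dx in(-.0095,0.0095):
    for z in (0,.01,.02,.03): print(n,dx,z,proj(c,[(x+dx,y-.028,z0+z)]).round(1))
q=[.4966,.0147,np.radians(-2.8),np.radians(26)]
print(proj(c,model(q,[(-.008,-.03,.095),(0,-.03,.095),(0,-.03,0),(-.08,-.03,0)])).round(1))
E
```

```text
m4 -0.0095 0 [[283.2 247.6]]
m4 -0.0095 0.01 [[283.  244.8]]
m4 -0.0095 0.02 [[282.8 242. ]]
m4 -0.0095 0.03 [[282.7 239.1]]
m4 0.0095 0 [[289.4 246. ]]
m4 0.0095 0.01 [[289.3 243.2]]
m4 0.0095 0.02 [[289.1 240.3]]
m4 0.0095 0.03 [[289.  237.5]]
m6 -0.0095 0 [[310.  244.4]]
m6 -0.0095 0.01 [[310.  241.6]]
m6 -0.0095 0.02 [[309.9 238.8]]
m6 -0.0095 0.03 [[309.8 236. ]]
m6 0.0095 0 [[316.  242.8]]
m6 0.0095 0.01 [[316. 240.]]
m6 0.0095 0.02 [[315.9 237.3]]
m6 0.0095 0.03 [[315.9 234.4]]
[[309.9 234.5]
 [312.3 234.9]
 [299.5 261.5]
 [275.4 257.6]]
```

The tilt worked (≈26°, heel unmoved at x=0.497), but the fingertips sit ~36 mm above the reported TCP and are only catching the leg's top edge. I'll back off, shut the fingers, and measure the tip extent numerically before going in lower.

servo_tool(plan=[[0.3, [0.6, 0, 0], [0, 0, 0]], [0.3, [0.6, 0, 0], [0, 0, 0]], [0.3, [0.6, 0, 0], [0, 0, 0]], [0.3, [0.8, 0, 0], [0, 0, 0]], [0.3, [1.0, 0, 0], [0, 0, 0]], [0.3, [1.0, 0, -0.5], [0, 0, 0]], [0.3, [1.0, 0, -1.0], [0, 0, 0]], [0.3, [1.0, 0, -1.0], [0, 0, 0]], [0.3, [1.0, 0, -1.0], [0, 0, 0]], [0.3, [0, 0, 0], [0, 0, 0]]])

```text
time_s: 7.12
tool_pos: [0.4587, 0.0158, 0.1093]
tool_rot: [179.4, 0.4, 177.6]
force: [0.9, -1.0, -0.4]
grip_width: 0.0262
```

```bash
python3 go.py .46 .0147 .06 180 0 177.5;  python3 -c "
from h import *
c=cam('wrist');cv2.imwrite('pics/wo.png',c['image']);cv2.imwrite('pics/so.png',cam('side')['image'])
g=c['image'].max(2)
for u in range(265,390,6): 
  k=np.where(g[200:300,u]<60)[0]; print(u, 200+k[0] if len(k) else None,end='; ')"
```

```text
shift [-0.1  -0.16  4.93] turn [0.57 0.43 0.14] pos [0.4587 0.0158 0.1093] [179.43   0.43 177.64] t 7.1167 F [ 0.9 -1.  -0.4]
265 None; 271 297; 277 281; 283 276; 289 278; 295 278; 301 None; 307 None; 313 None; 319 None; 325 None; 331 None; 337 None; 343 None; 349 None; 355 278; 361 277; 367 276; 373 288; 379 None; 385 None;
```

servo_tool(plan=[[0, [0, 0, 0], [0, 0, 0]], [0, [0, 0, 0], [0, 0, 0]], [0, [0, 0, 0], [0, 0, 0]], [0, [0, 0, 0], [0, 0, 0]], [0, [0, 0, 0], [0, 0, 0]]])

```text
time_s: 7.63
tool_pos: [0.4587, 0.0154, 0.105]
tool_rot: [179.6, 0.2, 177.6]
force: [-1.0, -0.2, -0.1]
grip_width: 0.0031
```

```bash
python3 -c "
from h import *
c=cam('wrist');cv2.imwrite('pics/ws.png',c['image']);cv2.imwrite('pics/ss.png',cam('side')['image'])
g=c['image'].max(2)
for u in range(265,390,6): 
  k=np.where(g[200:300,u]<60)[0]; print(u, 200+k[0] if len(k) else None,end='; ')
a=cv2.imread('pics/wo.png')[150:350,220:420];b=cv2.imread('pics/ws.png')[150:350,220:420];s=cv2.imread('pics/ss.png')[180:280,220:320];t=cv2.imread('pics/so.png')[180:280,220:320]
f=lambda i:cv2.convertScaleAbs(cv2.resize(i,(300,300),interpolation=cv2.INTER_CUBIC),alpha=1.7)
cv2.imwrite('pics/m7.png',np.vstack([np.hstack([f(a),f(b)]),np.hstack([f(t),f(s)])]))
"
```

```text
265 291; 271 291; 277 291; 283 290; 289 290; 295 290; 301 281; 307 275; 313 278; 319 278; 325 None; 331 278; 337 277; 343 275; 349 289; 355 289; 361 290; 367 290; 373 291; 379 291; 385 291;
```

View pics/m7.png

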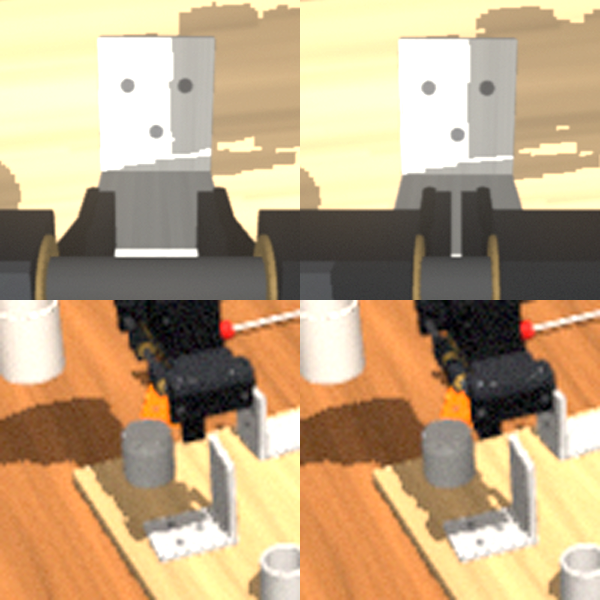

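The bracket is lying flat again, heel unmoved. Both wrist and side views put the fingertips ~37 mm short of the TCP at any opening, so I'll work with tip z = TCP z + 0.037.

servo_tool(plan=[[0.3, [0, 0, 1.2], [0, 0, 0]], [0.3, [0, 0, 1.2], [0, 0, 0]], [0.3, [0, 0, 1.0], [0, 0, 0]], [0.3, [0, 0, 0.7], [0.4, 0, 0]], [0.3, [0, 0, 0], [0, 0, 0]], [0.3, [0, 0, 0], [0, 0, 0]]])

```text
time_s: 8.23
tool_pos: [0.46, 0.0156, 0.0625]
tool_rot: [-180.0, 0.2, 177.6]
force: [-0.5, -0.3, -0.3]
grip_width: 0.0253
```

```bash
python3 go.py .4785 .0147 .061 180 0 177.5
```

```text
shift [-1.85 -0.01  0.16] turn [-0.03  0.24  0.11] pos [0.46   0.0156 0.0625] [-179.97    0.24  177.61] t 8.2333 F [-0.5 -0.3 -0.3]
```

servo_tool(plan=[[0.3, [-0.5, 0, 0.1], [0, 0, 0]], [0.3, [-0.5, 0, 0.1], [0, 0, 0]], [0.3, [-0.5, 0, 0.1], [0, 0, 0]], [0.3, [-0.4, 0, 0.1], [0, 0.3, 0]], [0.3, [-0.4, 0, 0.1], [0, 0, 0]], [0.3, [-0.4, 0, 0.1], [0, 0, 0]], [0.3, [-0.4, 0, 0.1], [0, 0, 0]], [0.3, [0, 0, 0], [0, 0, 0]]])

```text
time_s: 8.9
tool_pos: [0.4965, 0.0145, 0.0569]
tool_rot: [180.0, 0.1, 177.6]
force: [-0.2, 0.0, 1.3]
grip_width: 0.0258
```

```bash
python3 go.py .536 .0147 .047 180 0 177.5; python3 - <<'E'
from tilt import *
o=env.get_obs(); c=wpose(cam('wrist'),o); cv2.imwrite('pics/w8.png',c['image'])
g=cv2.cvtColor(c['image'],cv2.COLOR_BGR2GRAY).astype(int)
# near edge & inner corner line rows along columns of the bracket centre
for u in (300,310,325,340):
    d=np.diff(cv2.GaussianBlur(g.astype(np.float32),(1,5),0)[60:300,u]); k=np.argsort(-abs(d))[:8]; print(u,sorted((int(60+i),int(d[i])) for i in k))
for th in (0,5,10,15,20,25): print(th,proj(c,model([.4966,.0147,np.radians(-2.8),np.radians(th)],[(-.08,0,.008),(-.008,0,.008),(-.008,0,.095)]))[:,1].round(0))
E
```

```text
shift [-3.95  0.18  1.  ] turn [0.01 0.09 0.13] pos [0.4965 0.0145 0.0569] [1.7999e+02 9.0000e-02 1.7763e+02] t 8.9 F [-0.2  0.   1.3]
300 [(125, -17), (129, 15), (130, 20), (131, 17), (166, -19), (167, -26), (168, -20), (180, 12)]
310 [(124, -17), (125, -14), (129, 15), (130, 21), (131, 17), (174, -14), (175, -22), (176, -17)]
325 [(123, -18), (124, -14), (129, 14), (130, 22), (131, 19), (173, -14), (174, -22), (175, -17)]
340 [(125, -17), (126, -13), (129, 15), (130, 21), (131, 18), (172, -14), (173, -21), (174, -17)]
0 [124. 239. 299.]
5 [126. 241. 317.]
10 [128. 242. 333.]
15 [133. 244. 348.]
20 [138. 245. 361.]
25 [145. 247. 373.]
```

Near edge at row 130 gives a tilt of ≈11–13°, which matches contact low on the face. Continuing.

servo_tool(plan=[[0.3, [-0.4, 0, 0.15], [0, 0, 0]], [0.3, [-0.4, 0, 0.15], [0, 0, 0]], [0.3, [-0.4, 0, 0.15], [0, 0, 0]], [0.3, [-0.4, 0, 0.15], [0, 0, 0]], [0.3, [-0.4, 0, 0.15], [0, 0, 0]], [0.3, [-0.4, 0, 0.15], [0, 0, 0]], [0.3, [-0.4, 0, 0.1], [0, 0, 0]], [0.3, [0, 0, 0], [0, 0, 0]]])

```text
time_s: 9.62
tool_pos: [0.527, 0.0133, 0.0457]
tool_rot: [180.0, 0.1, 177.6]
force: [-0.0, -0.6, 0.4]
grip_width: 0.0262
```

```bash
cat > chk.py <<'E'
from tilt import *
o=env.get_obs(); c=wpose(cam('wrist'),o)
g=cv2.GaussianBlur(cv2.cvtColor(c['image'],cv2.COLOR_BGR2GRAY).astype(np.float32),(1,5),0)
for u in (310,325,340):
    d=np.diff(g[20:300,u]); k=np.argsort(-abs(d))[:10]; print(u,sorted((int(20+i),int(d[i])) for i in k))
for th in (10,20,25,30,35,40,60,90): print(th,proj(c,model([.4966,.0147,np.radians(-2.8),np.radians(th)],[(-.08,0,.008),(-.008,0,.008),(-.008,0,.095)]))[:,1].round(0),end=' ')
cv2.imwrite('pics/last_s.png',cam('side')['image']);cv2.imwrite('pics/last_w.png',c['image'])
E
python3 go.py .536 .0147 .047 180 0 177.5; python3 chk.py
```

```text
shift [-0.89  0.18 -0.13] turn [0.01 0.1  0.15] pos [0.527  0.0133 0.0457] [1.7999e+02 1.0000e-01 1.7765e+02] t 9.6167 F [-0.  -0.6  0.4]
310 [(108, -9), (109, -11), (121, 7), (123, -10), (124, -13), (125, -7), (181, -11), (182, -16), (183, -12), (210, 6)]
325 [(102, -12), (103, -18), (104, -15), (110, 12), (124, -12), (181, -14), (182, -16), (183, -14), (184, -13), (193, 11)]
340 [(104, -9), (105, -17), (106, -18), (107, -11), (110, 13), (111, 10), (124, -11), (191, -11), (192, -13), (193, -9)]
10 [ 66. 199. 279.] 20 [ 73. 202. 313.] 25 [ 79. 204. 327.] 30 [ 86. 205. 339.] 35 [ 95. 207. 349.] 40 [106. 209. 356.] 60 [164. 215. 368.] 90 [264. 222. 346.]
```

servo_tool(plan=[[0.3, [-0.3, 0, 0], [0, 0, 0]], [0.3, [-0.3, 0, 0], [0, 0, 0]], [0.3, [-0.3, 0, 0], [0, 0, 0]], [0.3, [0, 0, 0], [0, 0, 0]], [0.3, [0, 0, 0], [0, 0, 0]], [0.3, [0, 0, 0], [0, 0, 0]]])

```text
time_s: 10.22
tool_pos: [0.536, 0.013, 0.046]
tool_rot: [180.0, 0.1, 177.6]
force: [-0.8, 0.4, -0.2]
grip_width: 0.0263
```

```bash
python3 go.py .536 .0147 .047 180 0 177.5; python3 chk.py
```

```text
shift [ 0.01  0.17 -0.1 ] turn [0.04 0.07 0.15] pos [0.536 0.013 0.046] [1.7996e+02 7.0000e-02 1.7765e+02] t 10.2167 F [-0.8  0.4 -0.2]
310 [(169, -14), (170, -20), (171, -16), (172, -6), (226, 7), (227, 7), (289, 6), (290, 17), (291, 22), (292, 15)]
325 [(168, -13), (169, -21), (170, -16), (200, -8), (204, 8), (226, 8), (227, 8), (289, 18), (290, 23), (291, 15)]
340 [(170, -14), (171, -21), (172, -17), (173, -7), (194, -6), (226, 7), (227, 7), (288, 17), (289, 22), (290, 15)]
10 [ 47. 184. 256.] 20 [ 52. 187. 292.] 25 [ 58. 188. 307.] 30 [ 65. 190. 320.] 35 [ 73. 192. 331.] 40 [ 84. 193. 339.] 60 [141. 200. 353.] 90 [243. 207. 334.]
```

servo_tool(plan=[[0.3, [0, 0, -1.5], [0, 0, 0]], [0.3, [0, 0, -2.5], [0, 0, 0]], [0.3, [0, 0, -2.5], [0, 0, 0]], [0.3, [0, 0, -2.5], [0, 0, 0]], [0.3, [2, 0, 0], [0, 0, 0]], [0.3, [3, 0, 0], [0, 0, 0]], [0.3, [3, 0, 0], [0, 0, 0]], [0.3, [2.0, 0, 0], [0, 0, -3]], [0.3, [0, 0, 0], [0, 0, -2.6]], [0.3, [0, 0, 0], [0, 0, 0]], [0.3, [0, 0, 0], [0, 0, 0]]])

```text
time_s: 11.23
tool_pos: [0.4304, 0.0169, 0.1402]
tool_rot: [179.9, 0.1, -176.6]
force: [-0.1, 0.0, 0.4]
grip_width: 0.0262
```

```bash
python3 go.py .44 .0147 .12 180 0 183.2; python3 - <<'E'
from h import *
o=env.get_obs(); import pickle
c=wpose(cam('wrist'),o); s=cam('side'); t=cam('top'); pickle.dump((c,s,t),open('p9.pkl','wb'))
f=lambda i,z:cv2.convertScaleAbs(cv2.resize(i,z,interpolation=cv2.INTER_CUBIC),alpha=1.6)
cv2.imwrite('pics/m9.png',np.hstack([f(c['image'][130:330,180:480],(480,320)),np.vstack([f(s['image'][205:285,250:410],(320,160)),f(t['image'][188:288,228:428],(320,160))])]))
E
```

```text
shift [-0.94 -0.28  2.02] turn [0.05 0.07 0.18] pos [0.4304 0.0169 0.1402] [ 1.7995e+02  7.0000e-02 -1.7662e+02] t 11.2333 F [-0.1  0.   0.4]
```

View pics/m9.png

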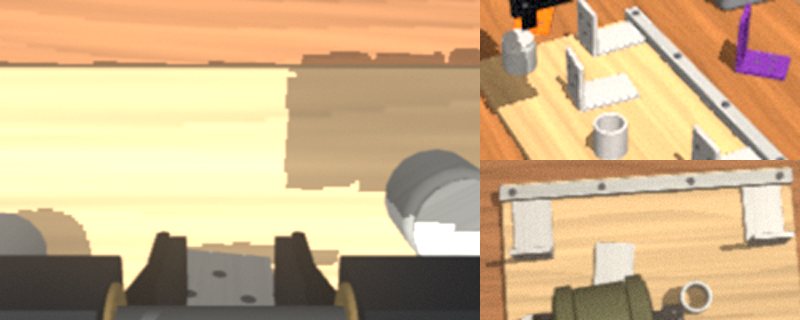

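It stands now. Side view: the bracket is upright between the spacer and the left bracket. Top view: the foot end is at about (301,242)–(324,239). Wrist view: the top edge of the upright leg is at about (297,285)–(350,289).

```bash
python3 - <<'E'
from h import *
import pickle
c,s,t=pickle.load(open('p9.pkl','rb'))
b=np.radians(3.16);R=np.array([[np.cos(b),-np.sin(b)],[np.sin(b),np.cos(b)]])
B=lambda P:((P[:,:2]-[.5479,-.0484])@R).round(4)
P=atz(t,[(301.1,241.7),(324.3,239.3)],.026);print('toe',P.round(4),B(P))
P=atz(c,[(297.5,285),(350,289.4)],.098);print('leg top',P.round(4),B(P))
g=cv2.GaussianBlur(cv2.cvtColor(t['image'],cv2.COLOR_BGR2GRAY).astype(np.float32),(3,3),0)
for u in (304,308,312,316,320): d=np.diff(g[225:260,u]);print(u,225+int(d.argmax()),int(d.max()),end=' ')
E
```

```text
toe [[ 0.5868  0.0368  0.026 ]
 [ 0.5925 -0.0214  0.026 ]] [[0.0436 0.0829]
 [0.046  0.0245]]
leg top [[ 0.461  -0.0006  0.098 ]
 [ 0.4622  0.037   0.098 ]] [[-0.0841  0.0526]
 [-0.0809  0.09  ]]
304 239 8 308 239 6 312 239 8 316 239 6 320 239 5
```

```bash
python3 - <<'E'
from h import *
import pickle
c,s,t=pickle.load(open('p9.pkl','rb'))
b=np.radians(3.16);R=np.array([[np.cos(b),-np.sin(b)],[np.sin(b),np.cos(b)]])
P=atz(c,[(297.5,285),(350,289.4)],.018);print('heel',P.round(4),((P[:,:2]-[.5479,-.0484])@R).round(4))
for by,n in((.0565,'start'),): 
  for bx in (-.085,.03): print(bx,(R@[bx,by]+[.5479,-.0484]).round(4))
E
```

```text
heel [[ 0.4969 -0.0047  0.018 ]
 [ 0.4985  0.0454  0.018 ]] [[-0.0485  0.0465]
 [-0.0442  0.0963]]
-0.085 [0.4599 0.0033]
0.03 [0.5747 0.0097]
```

servo_tool(plan=[[0.3, [-0.7, -0.4, 2.5], [0, 0, 0.2]], [0.3, [-0.7, -0.4, 2.5], [0, 0, 0]], [0.3, [-0.6, 0, 2.5], [0, 0, 0]], [0.3, [0, 0, 1.8], [0, 0, 0]], [0.3, [0, 0, 0], [0, 0, 0]], [0.3, [0, 0, 0], [0, 0, 0]]])

```text
time_s: 11.88
tool_pos: [0.4578, 0.0089, 0.0448]
tool_rot: [-179.9, 0.3, -177.1]
force: [-0.6, -1.3, 0.3]
grip_width: 0.0261
```

```bash
cat > st.py <<'E'
from h import *
o=env.get_obs(); b=np.radians(3.16);R=np.array([[np.cos(b),-np.sin(b)],[np.sin(b),np.cos(b)]])
p=R.T@(o['tool_pos'][:2]-[.5479,-.0484]); f=R.T@o['force'][:2]
print('finger front in board',(p+[.0095,0]).round(4),'to heel target .030: cm',round(3-100*(p[0]+.0095),2),'z',o['tool_pos'][2].round(4),'rot',o['tool_rot'].round(2),'F board',f.round(2),o['force'][2].round(1),'t',o['time_s'])
E
python3 st.py
```

```text
finger front in board [-0.0773  0.0622] to heel target .030: cm 10.73 z 0.0448 rot [-179.86    0.3  -177.11] F board [-0.72 -1.25] 0.3 t 11.8833
```

servo_tool(plan=[[0.3, [-0.5, 0, 0.05], [0, 0, 0]], [0.3, [-0.5, 0, 0.05], [0, 0, 0]], [0.3, [-0.5, 0, 0.05], [0, 0, 0]], [0.3, [-0.4, 0, 0.05], [0, 0, 0]], [0.3, [-0.4, 0, 0.05], [0, 0, 0]], [0.3, [-0.4, 0, 0.05], [0, 0, 0]], [0.3, [-0.4, 0, 0.05], [0, 0, 0]], [0.3, [-0.4, 0, 0.05], [0, 0, 0]], [0.3, [-0.4, 0, 0.05], [0, 0, 0]], [0.3, [-0.4, 0, 0.05], [0, 0, 0]]])

```text
time_s: 12.72
tool_pos: [0.5073, 0.0118, 0.0448]
tool_rot: [-179.9, 0.5, -177.1]
force: [-2.2, -0.6, 1.8]
grip_width: 0.0261
```

```bash
python3 st.py
```

```text
finger front in board [-0.0277  0.0623] to heel target .030: cm 5.77 z 0.0448 rot [-179.95    0.53 -177.13] F board [-2.26 -0.47] 1.8 t 12.7167
```

servo_tool(plan=[[0.3, [-0.4, 0, 0.05], [0, 0.3, 0]], [0.3, [-0.4, 0, 0.05], [0, 0, 0]], [0.3, [-0.4, 0, 0.05], [0, 0, 0]], [0.3, [-0.4, 0, 0.05], [0, 0, 0]], [0.3, [-0.4, 0, 0.05], [0, 0, 0]], [0.3, [-0.4, 0, 0.05], [0, 0, 0]], [0.3, [-0.4, 0, 0.05], [0, 0, 0]], [0.3, [-0.4, 0, 0.05], [0, 0, 0]], [0.3, [-0.4, 0, 0.05], [0, 0, 0]], [0.3, [0, 0, 0], [0, 0, 0]]])

```text
time_s: 13.55
tool_pos: [0.5476, 0.0142, 0.0393]
tool_rot: [-179.9, 0.2, -177.1]
force: [-0.3, 0.4, 0.2]
grip_width: 0.026
```

```bash
python3 st.py; python3 - <<'E'
from h import *
import pickle
t=cam('top'); pickle.dump(t,open('t10.pkl','wb'))
b=np.radians(3.16);R=np.array([[np.cos(b),-np.sin(b)],[np.sin(b),np.cos(b)]])
g=cv2.GaussianBlur(cv2.cvtColor(t['image'],cv2.COLOR_BGR2GRAY).astype(np.float32),(3,3),0)
# intensity along board-x at several board-y (z=.026)
for y in (.04,.05,.06,.07,.08):
    xs=np.arange(.07,.135,.004); P=[np.r_[R@[x,y]+[.5479,-.0484],.026] for x in xs]
    uv=proj(t,P).astype(np.float32); print(y,cv2.remap(g,uv[:,0],uv[:,1],cv2.INTER_LINEAR).ravel().astype(int))
E
```

```text
finger front in board [0.0126 0.0625] to heel target .030: cm 1.74 z 0.0393 rot [-1.7994e+02  1.5000e-01 -1.7709e+02] F board [-0.25  0.42] 0.2 t 13.55
0.04 [68 70 75 78 76 74 73 71 70 68 67 64 62 61 59 57 82]
0.05 [65 67 73 76 75 74 72 71 69 68 66 65 64 61 58 56 76]
0.06 [64 65 71 76 76 74 74 70 70 70 68 67 65 62 59 56 65]
0.07 [63 64 71 76 76 76 74 71 70 69 67 67 65 62 60 56 53]
0.08 [62 63 67 75 77 76 73 70 70 71 68 66 65 64 60 54 57]
```

```bash
cat > toe.py <<'E'
from h import *
t=cam('top')
b=np.radians(3.16);R=np.array([[np.cos(b),-np.sin(b)],[np.sin(b),np.cos(b)]])
i=cv2.GaussianBlur(t['image'],(3,3),0).astype(np.float32); g=(i[:,:,2]-i[:,:,0])/(i[:,:,2]+1)*100
for y in (.035,.045,.055,.065,.075,.085,.095):
    xs=np.arange(.07,.146,.004); P=[np.r_[R@[x,y]+[.5479,-.0484],.026] for x in xs]
    uv=proj(t,P).astype(np.float32); print(y,cv2.remap(g,uv[:,0],uv[:,1],cv2.INTER_LINEAR).ravel().astype(int))
E
python3 toe.py
```

```text
0.035 [32 30 29 30 30 31 32 32 32 32 32 33 34 33 32 29 16  9  8]
0.045 [32 31 29 30 30 32 30 32 32 33 32 32 32 33 32 31 18  8  8]
0.055 [32 31 29 29 30 30 32 32 31 31 30 32 32 32 34 34 21 10  8]
0.065 [32 32 32 30 29 30 31 32 32 33 33 31 31 34 32 32 27 13  8]
0.075 [32 31 31 30 29 30 30 31 33 31 30 31 33 34 32 32 28 17  9]
0.085 [31 31 31 30 29 29 28 31 32 31 30 30 31 32 32 34 28 15  8]
0.095 [31 33 32 30 30 30 30 32 31 33 33 32 32 32 32 34 30 15  9]
```

```bash
python3 - <<'E'
from h import *
b=np.radians(3.16);R=np.array([[np.cos(b),-np.sin(b)],[np.sin(b),np.cos(b)]])
for n,z in(('top',.026),('side',.026),):
    t=cam(n);cv2.imwrite(f'pics/{n}11.png',t['image']);i=cv2.GaussianBlur(t['image'],(3,3),0).astype(np.float32); g=(i[:,:,2]-i[:,:,0])/(i[:,:,2]+1)*100;v=i.max(2)
    ys=np.arange(.14,-.04,-.005)
    print(n)
    for x in np.arange(.14,-.02,-.008):
        uv=proj(t,[np.r_[R@[x,y]+[.5479,-.0484],z] for y in ys]).astype(np.float32)
        s=cv2.remap(g,uv[:,0],uv[:,1],1).ravel();w=cv2.remap(v,uv[:,0],uv[:,1],1).ravel()
        print('%6.3f '%x+''.join('#' if b<45 and a<25 else ('O' if a<20 else ('+' if a<27 else '.')) for a,b in zip(s,w)))
E
```

```text
top
 0.140 OOOO+...+OOOOOOOOOOOOOOOOOOOOOOOOOOO
 0.132 OOOO.............+++++OO+...OOOOOOOO
 0.124 ....................................
 0.116 ....................................
 0.108 ....................................
 0.100 ....................................
 0.092 ....................................
 0.084 ....................................
 0.076 ....................................
 0.068 ....................................
 0.060 ................................+OOO
 0.052 #............................+OOOOOO
 0.044 +...........................+OOOOOOO
 0.036 ............................+OOOOOOO
 0.028 #...........................+OOOOOOO
 0.020 +...........................+OOOO+OO
 0.012 +..........................+OOOOOOOO
 0.004 ............................OOOOOOOO
-0.004 +..............................OOOOO
-0.012 ..........................+++..+OOOO
side
 0.140 OOOOOOOOOOOOOOOOOOOOOOOOOOOOOOOOOOOO
 0.132 OOOOOOOOOOOOOOOOOOOOOOOOOOOOOOOOOOOO
 0.124 ##+++++OOOOOOOOOOOOOOOOOOOO+++++OOOO
 0.116 #...................................
 0.108 #.........+++++++++++...............
 0.100 #........+OOOOOOOOOOOO+.............
 0.092 #........+OOOOOOOOOOOO+.............
 0.084 #........+OOOOOOOOOOOO+.............
 0.076 #........+OOOOOOOOOOOO+.............
 0.068 ##.......+OOOOOOOOOOOO+.............
 0.060 ##OOO....+OOOOOOOOOOOO+.............
 0.052 #####OOO+OOOOOOOOOOOOO+.............
 0.044 #######OOOOOOOOOOOOOOO+.............
 0.036 ..#####OOOOOOOOOOOOOOO+.............
 0.028 .....##OOOOOOOOOOOOOOO+.............
 0.020 ........OOOOOOOOOOOOOO+.............
 0.012 ...........+++++++++++..............
 0.004 ....................................
-0.004 ............................++OOO+..
-0.012 ...........................OOOOOOOOO
```

Sampling the side view in board coordinates shows the foot square, at x 0.013–0.107 and y 0.034–0.09. About 17 mm remains to the rail.

servo_tool(plan=[[0.3, [-0.3, 0, -0.15], [0, 0, 0]], [0.3, [-0.3, 0, -0.15], [0, 0, 0]], [0.3, [-0.3, 0, -0.1], [0, 0, 0]], [0.3, [-0.3, 0, 0], [0, 0, 0]], [0.3, [0, 0, 0], [0, 0, 0]]])

```text
time_s: 14.17
tool_pos: [0.5586, 0.0149, 0.0436]
tool_rot: [-180.0, 0.0, -177.1]
force: [-0.2, -0.5, -0.3]
grip_width: 0.0262
```

```bash
cat > fine.py <<'E'
from h import *
b=np.radians(3.16);R=np.array([[np.cos(b),-np.sin(b)],[np.sin(b),np.cos(b)]])
t=cam('side'); i=cv2.GaussianBlur(t['image'],(3,3),0).astype(np.float32); g=(i[:,:,2]-i[:,:,0])/(i[:,:,2]+1)*100
def cross(y,z,x0,x1):
    xs=np.arange(x0,x1,.001); uv=proj(t,[np.r_[R@[x,y]+[.5479,-.0484],z] for x in xs]).astype(np.float32)
    s=cv2.remap(g,uv[:,0],uv[:,1],1).ravel(); return xs,s
for y in (.04,.05,.06,.07,.08): print(y,'z26',cross(y,.026,.1,.135)[1].astype(int))
for y in (.01,.02,.11): print(y,'z18',cross(y,.018,.1,.135)[1].astype(int))
E
python3 st.py; python3 fine.py
```

```text
finger front in board [0.0237 0.0626] to heel target .030: cm 0.63 z 0.0436 rot [-1.7998e+02  4.0000e-02 -1.7709e+02] F board [-0.26 -0.53] -0.3 t 14.1667
0.04 z26 [7 7 7 6 6 6 6 6 6 6 6 6 6 7 7 7 7 7 7 7 7 7 7 6 6 6 6 5 5 5 5 5 5 5 5]
0.05 z26 [7 7 7 7 7 7 7 7 7 7 7 7 7 7 8 8 7 7 7 7 7 7 7 6 6 6 6 6 6 6 6 6 6 6 6]
0.06 z26 [7 7 7 7 7 7 7 7 7 7 7 7 7 7 7 7 7 7 7 7 7 7 6 6 6 6 6 5 5 5 5 5 5 5 5]
0.07 z26 [7 7 7 7 7 7 7 7 7 7 7 7 7 7 7 7 7 7 6 6 6 5 5 4 4 4 4 4 5 5 5 5 5 5 5]
0.08 z26 [7 7 7 7 7 7 7 7 7 7 7 7 7 7 7 6 6 6 5 5 5 5 5 4 4 4 4 4 4 5 5 5 5 5 5]
0.01 z18 [46 46 46 46 46 46 46 46 46 46 46 46 46 46 46 46 46 46 46 46 46 46 45 44
 42 39 36 33 29 24 19 15 12  9  7]
0.02 z18 [46 46 46 46 46 46 46 46 46 46 46 46 47 47 46 46 46 46 46 46 46 45 45 44
 42 40 37 32 28 23 18 15 12  9  8]
0.11 z18 [39 39 39 39 38 38 38 38 38 38 38 38 39 39 39 38 38 37 37 37 36 35 33 32
 30 27 24 20 16 13 10  7  6  6  6]
```

servo_tool(plan=[[0.3, [-0.2, 0, 0], [0, 0, 0]], [0.3, [-0.2, 0, 0], [0, 0, 0]], [0.3, [-0.2, 0, 0], [0, 0, 0]]])

```text
time_s: 14.47
tool_pos: [0.5632, 0.0149, 0.0436]
tool_rot: [-180.0, -0.2, -177.1]
force: [-8.0, -0.1, 5.4]
grip_width: 0.0262
```

```bash
python3 st.py
```

```text
finger front in board [0.0283 0.0624] to heel target .030: cm 0.17 z 0.0436 rot [-1.7999e+02 -1.5000e-01 -1.7710e+02] F board [-8.01  0.36] 5.4 t 14.4667
```

servo_tool(plan=[[0.3, [-0.2, 0, 0], [0, 0, 0]]])

```text
time_s: 14.55
tool_pos: [0.563, 0.0148, 0.0434]
tool_rot: [-180.0, -0.4, -177.1]
force: [-8.1, 0.5, 5.4]
grip_width: 0.0261
```

servo_tool(plan=[[0.3, [-0.2, 0, 0], [0, 0, 0]]])

```text
time_s: 14.63
tool_pos: [0.5628, 0.0148, 0.0431]
tool_rot: [180.0, -0.7, -177.1]
force: [-6.9, 0.8, 5.9]
grip_width: 0.0262
```

```bash
python3 st.py; python3 - <<'E'
from h import *
t=cam('side'); cv2.imwrite('pics/s12.png',t['image'])
b=np.radians(3.16);R=np.array([[np.cos(b),-np.sin(b)],[np.sin(b),np.cos(b)]])
# heel-side check: foot side lower edge along board (y=+-30 face) & leg top location
i=cv2.GaussianBlur(t['image'],(3,3),0).astype(np.float32); g=(i[:,:,2]-i[:,:,0])/(i[:,:,2]+1)*100
for x in (.03,.05,.07,.09,.11,.12):
    ys=np.arange(.0,.05,.001); uv=proj(t,[np.r_[R@[x,y]+[.5479,-.0484],.018] for y in ys]).astype(np.float32)
    s=cv2.remap(g,uv[:,0],uv[:,1],1).ravel(); k=np.where(s<25)[0]; print(x,'foot edge y at z18',ys[k[0]].round(3) if len(k) else None)
E
```

```text
finger front in board [0.0278 0.0623] to heel target .030: cm 0.22 z 0.0431 rot [ 179.99   -0.74 -177.08] F board [-6.81  1.15] 5.9 t 14.6333
0.03 foot edge y at z18 None
0.05 foot edge y at z18 0.04
0.07 foot edge y at z18 0.04
0.09 foot edge y at z18 0.038
0.11 foot edge y at z18 0.039
0.12 foot edge y at z18 0.04
```

Force stepped to −8 N, so the foot is hard against the rail, and its side edge is parallel to the board's x axis. Backing off.

servo_tool(plan=[[0.3, [0.2, 0, 0], [0, 0, 0]], [0.3, [0.3, 0, 0], [0, 0, 0]], [0.3, [1, 0, 0], [0, 0, 0]], [0.3, [2, 0, 0], [0, 0, 0]], [0.3, [2, 0, 0], [0, 0, 0]], [0.3, [2, 0, -1], [0, 0, 0]], [0.3, [2, 0, -3], [0, 0, 0]], [0.3, [2, 0, -3], [0, 0, 0]], [0.3, [1, 0, -4], [0, 0, 0]], [0.3, [0, 0, -4], [0, 0, 0]], [0.3, [0, 4, 0], [0, 0, 0]], [0.3, [0, 4, 0], [0, 0, 0]], [0.3, [0, 4, 0], [0, 0, 0]], [0.3, [0, 4, 0], [0, 0, 0]], [0.3, [0, 4, 0], [0, 0, 0]], [0.3, [0, 4, 0], [0, 0, 0]], [0.3, [0, 0, 0], [0, 0, 0]], [0.3, [0, 0, 0], [0, 0, 0]]])

```text
time_s: 16.18
tool_pos: [0.4192, 0.2562, 0.2046]
tool_rot: [179.3, 0.5, -177.6]
force: [0.6, -1.2, -0.7]
grip_width: 0.0261
```

```bash
python3 st.py; python3 - <<'E'
from h import *
import pickle
t=cam('top');s=cam('side');pickle.dump((t,s),open('p12.pkl','wb'))
f=lambda i,z:cv2.convertScaleAbs(cv2.resize(i,z,interpolation=cv2.INTER_CUBIC),alpha=1.5)
cv2.imwrite('pics/m12.png',np.vstack([f(t['image'][193:313,238:438],(600,360)),f(s['image'][190:270,250:450],(600,240))]))
E
```

```text
finger front in board [-0.1022  0.3112] to heel target .030: cm 13.22 z 0.2046 rot [ 179.34    0.5  -177.55] F board [ 0.57 -1.2 ] -0.7 t 16.1833
```

View pics/m12.png

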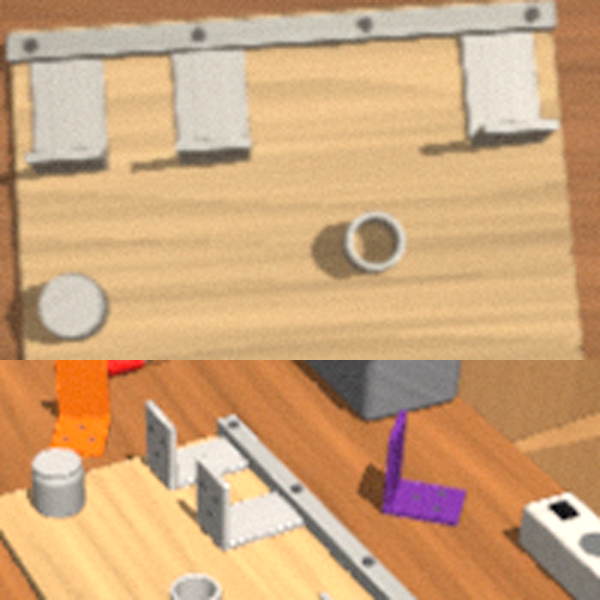

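The top view shows the bracket standing at the rail between the other two, foot edges at about (172–250, 50–155) in the crop, with spacer and tin in place. Last, a numeric check of gap and squareness.

```bash
python3 - <<'E'
from h import *
import pickle
t,s=pickle.load(open('p12.pkl','rb')); t0=pickle.load(open('top0.pkl','rb'))
b=np.radians(3.16);R=np.array([[np.cos(b),-np.sin(b)],[np.sin(b),np.cos(b)]])
def sat(c): i=c['image'].astype(np.float32); i=cv2.GaussianBlur(i,(3,3),0); return (i[:,:,2]-i[:,:,0])/(i[:,:,2]+1)*100
g=sat(t)
def line(c,g,P):
    uv=proj(c,[np.r_[R@p[:2]+[.5479,-.0484],p[2]] for p in P]).astype(np.float32); return cv2.remap(g,uv[:,0],uv[:,1],1).ravel()
def edges(y0,z=.026):  # side edges of a foot around y0: y at which sat crosses 20
    out=[]
    for x in np.arange(.045,.118,.006):
        ys=np.arange(y0-.05,y0+.05,.0005); v=line(t,g,[(x,y,z) for y in ys]); k=np.where(v<22)[0]
        out.append((x,ys[k[0]],ys[k[-1]]))
    o=np.array(out); m=[np.degrees(np.polyfit(o[:,0],o[:,j],1)[0]) for j in(1,2)]
    print('y0',y0,'edges',o[:,1].mean().round(4),o[:,2].mean().round(4),'angle deg',np.round(np.degrees(np.arctan(np.radians(m))),2))
for y0 in (.058,.179,-.1753): edges(y0)
r=[]
for y in np.arange(-.13,.0,.005):  # rail edge
    xs=np.arange(.11,.15,.0005); v=line(t,g,[(x,y,.038) for x in xs]); r.append((y,xs[np.where(v<22)[0][0]]))
r=np.array(r); p=np.polyfit(r[:,0],r[:,1],1); print('rail near top edge x',r[:,1].mean().round(4),'rail angle',-np.degrees(p[0]).round(2))
print('max sat along foot to rail (z26, x .09-.122):',[int(max(line(t,g,[(x,y,.026) for x in np.arange(.09,.124,.001)]))) for y in (.04,.05,.06,.07,.08)])
gs=sat(s);print('side:',[int(max(line(s,gs,[(x,y,.026) for x in np.arange(.09,.124,.001)]))) for y in (.04,.05,.06,.07,.08)])
d=cv2.absdiff(t0['image'],t['image']).max(2)
for n,uv in(('spacer',(363,274)),('tin',(262,296)),('L',(261,232)),('R',(406,220)),('rule',(471,215)),('oil',(498,313)),('mug',(138,317)),('sd',(162,225))):
    print(n,int((d[uv[1]-14:uv[1]+14,uv[0]-14:uv[0]+14]>45).sum()),end=' ')
E
```

```text
y0 0.058 edges 0.0341 0.0933 angle deg [ 0.13 -0.45]
y0 0.179 edges 0.153 0.2129 angle deg [-0.21 -2.49]
y0 -0.1753 edges -0.2111 -0.1501 angle deg [ 4.79 -0.08]
rail near top edge x 0.1237 rail angle 0.38
max sat along foot to rail (z26, x .09-.122): [10, 10, 9, 9, 10]
side: [7, 8, 7, 8, 7]
spacer 0 tin 0 L 0 R 0 rule 0 oil 0 mug 328 sd 0
```

```bash
python3 - <<'E'
from h import *
import pickle
s0=pickle.load(open('side0.pkl','rb'))['image']; s=cam('side')['image']
a=s0[172:212,208:246]; r=cv2.matchTemplate(s[160:224,196:258],a,cv2.TM_CCOEFF_NORMED); _,m,_,l=cv2.minMaxLoc(r); print('mug match',round(m,3),'shift px',l[0]-12,l[1]-12)
E
```

```text
mug match 0.748 shift px 0 0
```

```bash
python3 -c "
from h import *
print(env.get_obs()['tool_pos']); env.sign_off()"
```

```text
[0.41959986 0.25429344 0.20462608]
the job is handed in; nothing more can be done
```

I tipped the bracket up onto its 95 mm foot and slid it along the board to the rail, between the other two. It was never gripped or lifted. I then backed the arm clear and handed the job in at about 16 s; the sign-off reports no verdict.

**First try:** it failed. The fingertips sit about 37 mm short of the reported tool point, so the fingers only caught the leg's top edge and tilted the bracket to about 26°. I let it back down and pushed again from lower, and that worked.

**Last checks:**
- **Standing at the rail:** the final pictures show it upright. The force stepped to 8 N when the foot met the rail, and no board shows between foot and rail in either the top or side view.
- **Square:** the foot's edges are within about 0.5° of the fitted board axis, and the rail measures 0.4° off that axis.
- **Position:** the foot runs from about 34 to 93 mm on the board's y axis, inside the limits.
- **Other objects:** the spacer, tin, both standing brackets, rule, oil and screwdriver are unchanged in the top view.

**Disagreements:**
- **Mug:** its patch of the top view did change. The side view puts it at zero shift, but that match was only moderate (0.75). I took the change to be the arm or its shadow.
- **Edge method:** used on the two standing brackets, which had not moved, it gave errors of up to 5° on single edges. The squareness figure is only as good as that method.

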